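# Index the filling carousel and empty the tray into its hopper

## Task

The carousel has been left between two stops. Turn it until the empty tub stands under the fixed hopper and the stop clicks in, then tip all four tube sections from the pouring tray through the hopper into that tub. Set the empty tray back down upright on the bench, and leave the loose things lying around where they are.

Things in the scene. Friction and masses are not known exactly. Their poses are not given: they have to be found in the camera images.
- carousel (a joint): Platter of a filling carousel: aluminium disc 370 mm across, top 35 mm above the bench, on a fixed vertical mast. It carries three alike grey tubs 120 degrees apart, two of them already full, and three black grip posts between them. Value in rad, growing anticlockwise from above; 0 when the empty tub is right under the hopper; at the start 0.5 to 1.25. Drag about 2 N at a post; stays where left.
- roller_stop (a point): The stop: a spring roller on the carousel's fixed base, at the platter's rim. At joint value 0 and every 2.09 rad it drops between two lugs on the rim. From 9 degrees before the stop the lug must be pushed past the roller with about 9 N at a post; once within 3 degrees and let go, the platter pulls itself to the exact stop and is held there. This point is the seated roller's centre.
- carousel_base: Fixed base of the carousel; origin on the mast's axis (the platter's axis of turning) at bench height. Its -y axis points to the hopper, its x axis to the roller stop. Mast 30 mm thick, ending 175 mm above the bench.
- grip_post (a point): The grip post diametrically opposite the empty tub: round, upright, 26 mm in diameter, foot 35 mm and top 110 mm above the bench, 155 mm from the mast's axis. This point is on its axis, 25 mm below its top. It turns with the platter; when the empty tub is under the hopper this post is on the side of the mast away from the hopper.
- empty_tub (a point): Centre of the inner floor of the empty tub: 130 mm square, 122 mm inside, 81 mm deep, floor 39 mm and rim 120 mm above the bench, centre 115 mm from the mast's axis. It turns with the platter; its x and y lie along the tub's walls, z up. The full tubs are alike, filled with tube sections to about 5 mm above the rim at most.
- hopper_mouth (a point): Centre of the top opening of the fixed aluminium hopper, 195 mm above the bench. A four-sided funnel, 200 mm (its x axis) by 180 mm (its y axis) at the top, narrowing to a 112 mm square throat 130 mm above the bench. Its y axis points level to the mast's axis, 115 mm away; mast and bracket stay below its rim.
- tray_handle (a point): Loose sheet-steel pouring tray, 180 mm long, 124 mm wide, 0.66 kg loaded. x points to the open pouring end, z up. Rear and side walls 45 mm high. This point is the centre of the wooden bridge handle: a bar across the tray (along y), 118 mm long, 16 mm thick, 22 mm high, its centre 75 mm above the tray's underside and 80 mm ahead of the rear wall's outside. Below the bar the load is 31 mm high.
- tray_lip (a point): Middle of the edge of the tray's pouring end, 100 mm ahead of the handle's centre and 9 mm above the underside. No wall here: the last 30 mm of the floor rise gently to this lip. The tube sections begin to slide at 20 to 25 degrees of nose-down tilt and have all left over the lip by 45 degrees.
- tube1_centre (a point): Section of square steel tube, 60 mm long, 28 mm square, open at both ends, about 85 g; number 1 of four alike, lying loose in the tray at the start. This point is its centre; x along the tube.
- tube2_centre (a point): Section of square steel tube, 60 mm long, 28 mm square, open at both ends, about 85 g; number 2 of four alike, lying loose in the tray at the start. This point is its centre; x along the tube.
- tube3_centre (a point): Section of square steel tube, 60 mm long, 28 mm square, open at both ends, about 85 g; number 3 of four alike, lying loose in the tray at the start. This point is its centre; x along the tube.
- tube4_centre (a point): Section of square steel tube, 60 mm long, 28 mm square, open at both ends, about 85 g; number 4 of four alike, lying loose in the tray at the start. This point is its centre; x along the tube.
- pipe_stub: Bystander: black steel pipe stub standing on end, 52 mm in diameter, 110 mm high; origin at the centre of its underside.
- tape_roll: Bystander: roll of tape lying flat, 100 mm across, 30 mm high; origin at the centre of its underside.
- knife: Bystander: utility knife lying flat, 160 mm long along x, 26 mm wide, 16 mm high; origin at the middle of its underside.
- weld_square: Bystander: grey magnetic welding square lying flat, 100 by 100 mm, 16 mm high; origin at the middle of its underside.
Not all that is in view belongs to the job. What is shaped like the part that bears tube1_centre but blue or red is not meant. Several things look just like the part that bears tray_handle: the one meant starts farthest to the robot's left.

How it is judged (in metres and radians):
On the way, in this order (a step that is already met when the one before it is completed fails the run):
1. the empty tub stands under the hopper with the stop seated: tub and hopper centred within 5 mm, carousel at rest for 0.3 s (horizontal distance between empty_tub and hopper_mouth below 0.005 m and velocity of joint carousel between -0.05 and 0.05 rad/s), for 0.3 s.
2. all four tube sections lie in the tub that was empty, with it still at the stop under the hopper (all of step 1 and x of tube1_centre in the frame of empty_tub between -0.063 and 0.063 m and y of tube1_centre in the frame of empty_tub between -0.063 and 0.063 m and z of tube1_centre in the frame of empty_tub between 0 and 0.085 m and x of tube2_centre in the frame of empty_tub between -0.063 and 0.063 m and y of tube2_centre in the frame of empty_tub between -0.063 and 0.063 m and z of tube2_centre in the frame of empty_tub between 0 and 0.085 m and x of tube3_centre in the frame of empty_tub between -0.063 and 0.063 m and y of tube3_centre in the frame of empty_tub between -0.063 and 0.063 m and z of tube3_centre in the frame of empty_tub between 0 and 0.085 m and x of tube4_centre in the frame of empty_tub between -0.063 and 0.063 m and y of tube4_centre in the frame of empty_tub between -0.063 and 0.063 m and z of tube4_centre in the frame of empty_tub between 0 and 0.085 m), for 0.3 s.
At the end, for the whole second after the job is handed in: The empty tub's centre is within 5 mm of the hopper's in plan (the stop is seated) with the carousel at rest; the centres of all four tube sections lie inside that tub, below its rim; the tray stands upright on the bench (within about 6 degrees, its handle 67 to 83 mm above the bench) (all of step 2 and height (world z) of tray_handle between 0.067 and 0.083 m and angle between tray_handle's own z axis and vertical below 0.1 rad); the robot touches nothing.
It fails at once if a bystander (pipe stub, tape roll, knife or welding square) is moved by more than 30 mm (distance of any of pipe_stub, tape_roll, knife, weld_square from where it was at the start of the episode above 0.03 m).
It also fails if it takes over 72 s, if anything falls off the work surface, if the arm or the gripper's body presses on something with over 40 N, if the wrist force passes 120 N, or if a joint passes its speed limit or range.

## Robot

A 7-joint arm with a two-finger parallel gripper is mounted at the origin on the work surface. World frame = base frame: x ahead of the robot, y to its left, z up, the work surface at z = 0. Lengths are in m, angles in degrees, forces in N, time in s.
With the tool pointing down it reaches from about 0.425 to 0.8 m from the base axis. Payload 8.3 kg.
Tool frame: the origin (TCP) lies on the centre line of the jaws, within the pads' length; the fingertips stand 22 mm ahead of it and the grasp point (between the pads) lies 3 mm ahead of it; z points along the fingers, y is the line along which they close (so a half turn about z gives the same grasp; the last joint's range is limited). The gripper opens to 85 mm and grips with 20 to 120 N. Pads are 22 mm wide; open, the fingers measure 114 mm over their backs; the gripper's body (76 mm by 85 mm) begins 54 mm behind the grasp point. The pads swing forward as they close: fully open they stand 13 mm farther back than shut.
Start: joints at [-80.438, 21.967, 0.94, 78.501, -0.361, 79.538, -2.664], TCP at [0.142, 0.609, 0.253] pointing down, gripper open.
Joint ranges: [-169.22, 169.22], [-14.56, 117.87], [-87.37, 89.26], [10.42, 133.3], [-82.24, 262.24], [0.94, 117.77], [-172.7, 172.7]. Speed limits (degrees/s): [136.94, 136.94, 172.46, 172.46, 180, 180, 180].

## Interface

Orientations are given as [roll, pitch, yaw] about the fixed x, y, z axes, in that order (R = Rz(yaw) Ry(pitch) Rx(roll)).
In Python, from plant import manip, imaging gives the robot as it stands.
- The arm moves only by the tool play_rows, never from a script. Its argument "increments" is a list of rows, each a list of 3 entries, a list of its own where there are three numbers: the shift along the world's x, y, z in m, then the turn, a rotation vector about the world's x, y, z in degrees, then the opening, from -1 (shut) to 1 (fully open). A call has 1 to 20 rows; each row shifts and turns the commanded pose from where the row before left it; what a row does not reach is not made up. A row lasts 1/10 s, in which the tool goes at most 50 mm and 8.59 degrees, less where a joint would pass 70% of its speed; a pose out of reach is approached as far as the arm can. A call with a gripper value outside its range is refused whole. The fingers move at their own pace and stop on an object; "newtons" is the grip in N (left out, the last holds). Time passes only in rows, so rows that do not move let the fingers close. It gives the time, the measured TCP pose, the force, the opening and the grip force at its end, in the units of the state.
- manip.get_obs(): the state, without advancing time (a new reading comes with each control period).
- imaging.read_camera(name): name is "scene" or "top" or "wrist"; returns the picture (420x560x3 uint8, blue, green, red); there is no depth.
- imaging.camera_info(name): a dict with "K" (3x3 intrinsics, pixels), "rvec" (rotation vector, rad) and "tvec" (3), from world to camera coordinates, as OpenCV has them. Camera axes: x right, y down, z forward; pixel columns grow to the right and rows downward; lengths in m; the calibration is good to about 2 mm. A picture is of the moment at which its call begins: read the wrist's pose just before it. camera_info takes no time and is no camera call; for the wrist camera it gives the pose at the moment of the call.
- manip.sign_off(): hands the job in; it is judged then, once.
Trained networks look in the newest picture that a camera, given by its name, has taken for a name from the list of things; names that differ only in an ending like _2 or _b are one class to them, and where a whole thing is asked for, a point or a joint stands for the part that bears it (a point fixed in the world has none). Each returns a list of dicts, best first, with "score" (0 to 1); they miss things now and then, are a little off and sometimes report something else, mostly with a low value. They report only what shows in the picture. A call takes as long as a camera call. They do not tell look-alikes from the thing itself.
- imaging.search_frame(camera, target): "extent" ([left, top, right, bottom] in pixels, round what is visible of it).
- imaging.place_of(camera, target): "pixel" ([row, column] in pixels: a listed point, or the origin of a listed thing).
The state is a dict: "time_s": time; "qpos": joint angles; "joint_velocities": joint speeds; "joint_efforts": joint torques, N m; "position": TCP position; "tcp_rot": TCP orientation; "force": force on the tool from outside, world axes, zero at the start; "ft_torque": the same for the moment, N m; "opening": opening from 0.0 (shut) to 1.0 (fully open); "grasp_force": force on a finger pad.
Only numpy, scipy, OpenCV 4.12 (cv2) and the standard library are available. Lean on these libraries where they do the work, as an engineer would, in place of code of your own. Each camera call takes 0.05 s, during which the arm holds its last target. There are 200 camera calls.

## Working session

There is one attempt and no reset: what is moved stays moved. The work goes in short steps, Python scripts to look and compute and a tool call to move; the robot and the scene stay as the last step left them, time stands still between calls to the robot, and variables do not carry over. Pictures are saved under pics/ and viewed, at most 11 in all, crops included, and the job is handed in when it is done.

Besides the shell and the picture viewer there is one more tool, called after "Call:" in YAML: its name, and indented under it one key for each argument. play_rows: Moves the arm, as the interface text tells. Its arguments: {"type":"object","properties":{"increments":{"type":"array"},"newtons":{"type":"number"}},"required":["increments"]}

```bash
ls; mkdir -p pics
cat > h.py <<'E'
import numpy as np, cv2
from plant import manip, imaging
def shot(cam,name=None):
    im=imaging.read_camera(cam)
    if name: cv2.imwrite(f'pics/{name}.png',im)
    return im
def cam(c):
    i=imaging.camera_info(c); K=np.array(i['K'],float).reshape(3,3); R=cv2.Rodrigues(np.array(i['rvec'],float))[0]; t=np.array(i['tvec'],float).ravel()
    return K,R,t
def ray(c,px):  # px=[row,col]
    K,R,t=cam(c); d=R.T@np.linalg.inv(K)@np.array([px[1],px[0],1.]); return -R.T@t,d
def atz(c,px,z):
    o,d=ray(c,px); return o+d*(z-o[2])/d[2]
def proj(c,P):
    K,R,t=cam(c); p=K@(R@np.asarray(P,float)+t); return p[[1,0]]/p[2]
def tri(obs):  # [(cam,px)...]
    A=np.zeros((3,3));b=np.zeros(3)
    for c,px in obs:
        o,d=ray(c,px);d/=np.linalg.norm(d);M=np.eye(3)-np.outer(d,d);A+=M;b+=M@o
    return np.linalg.solve(A,b)
E
python3 - <<'E'
from h import *
import numpy as np
np.set_printoptions(precision=3,suppress=True)
a=shot('scene','s0');b=shot('top','t0')
for c in('scene','top'):
    o,d=ray(c,[210,280]);print(c,o,d)
zs=dict(hopper_mouth=.195,grip_post=.085,empty_tub=.039,carousel_base=0,roller_stop=.03,tray_handle=.075,tray_lip=.009,tube1_centre=.017,pipe_stub=0,tape_roll=0,knife=0,weld_square=0)
for n,z in zs.items():
    for c in('scene','top'):
        for r in imaging.place_of(c,n)[:5]:
            if r['score']>.2: print(n,c,round(r['score'],2),np.round(r['pixel']),atz(c,r['pixel'],z))
print(manip.get_obs()['time_s'])
E
```

```text
pics
scene [ 1.203 -0.278  0.861] [-0.675  0.205 -0.708]
top [ 0.288 -0.078  1.615] [ 0.156  0.01  -0.988]
hopper_mouth scene 0.84 [200. 304.] [ 0.554 -0.018  0.195]
hopper_mouth top 0.97 [188. 269.] [ 0.575 -0.033  0.195]
grip_post top 0.83 [216. 179.] [0.52  0.241 0.085]
empty_tub scene 0.76 [266. 315.] [ 0.641 -0.018  0.039]
empty_tub top 0.96 [181. 262.] [ 0.63  -0.006  0.039]
carousel_base scene 0.97 [251. 346.] [0.595 0.094 0.   ]
carousel_base top 0.71 [197. 231.] [0.588 0.093 0.   ]
roller_stop scene 0.79 [305. 361.] [0.776 0.047 0.03 ]
roller_stop top 0.96 [135. 244.] [0.782 0.047 0.03 ]
tray_handle scene 0.78 [242. 192.] [ 0.493 -0.304  0.075]
tray_handle scene 0.67 [189. 140.] [ 0.233 -0.42   0.075]
tray_handle top 0.72 [306. 402.] [ 0.236 -0.411  0.075]
tray_lip scene 0.84 [197. 180.] [ 0.233 -0.314  0.009]
tray_lip scene 0.7 [237. 228.] [ 0.447 -0.205  0.009]
tray_lip top 0.84 [236. 332.] [ 0.454 -0.223  0.009]
tray_lip top 0.72 [267. 155.] [0.372 0.33  0.009]
tray_lip top 0.6 [306. 367.] [ 0.236 -0.32   0.009]
tube1_centre scene 0.92 [281. 132.] [ 0.519 -0.473  0.017]
t
[... 184 characters left out ...]
re top 0.57 [225. 376.] [ 0.484 -0.358  0.017]
tube1_centre top 0.49 [247. 416.] [ 0.414 -0.478  0.017]
pipe_stub scene 0.63 [320. 269.] [ 0.729 -0.168  0.   ]
pipe_stub top 0.95 [147. 312.] [ 0.746 -0.169  0.   ]
tape_roll scene 0.81 [326. 209.] [ 0.699 -0.308 -0.   ]
tape_roll scene 0.53 [264. 315.] [ 0.607 -0.002  0.   ]
tape_roll top 0.79 [158. 354.] [ 0.706 -0.303  0.   ]
knife scene 0.59 [216. 253.] [ 0.379 -0.114  0.   ]
knife scene 0.26 [276. 190.] [ 0.539 -0.33   0.   ]
knife top 0.87 [261. 300.] [ 0.38 -0.12  0.  ]
weld_square scene 0.98 [182. 386.] [0.371 0.338 0.   ]
weld_square scene 0.71 [326. 210.] [ 0.7   -0.306  0.   ]
weld_square top 0.95 [266. 155.] [0.377 0.334 0.   ]
1.3
```

View pictures.

Run:
```python
import cv2
for n in('s0','t0'):
    im=cv2.imread(f'pics/{n}.png');cv2.imwrite(f'pics/{n}b.png',cv2.resize(im,(800,600),interpolation=cv2.INTER_CUBIC))
```

```text
(no output)
```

View pics/s0b.png

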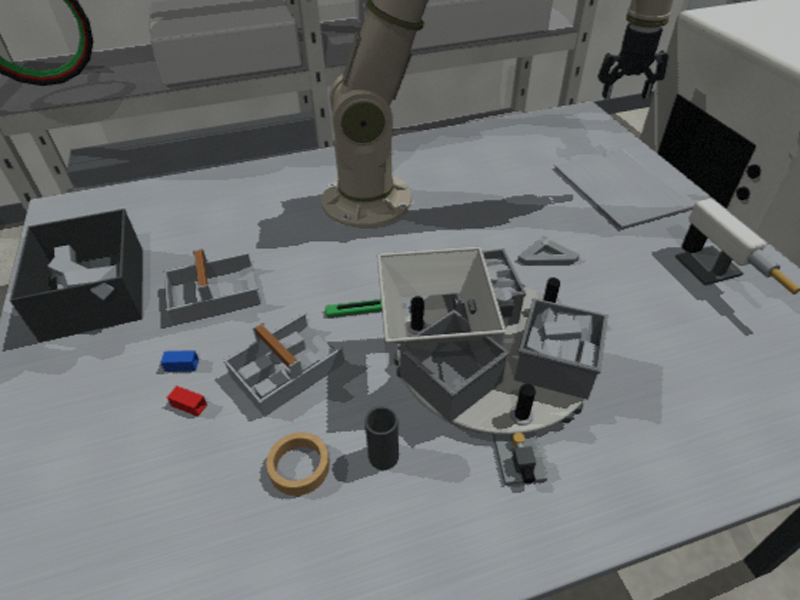

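View pics/t0b.png

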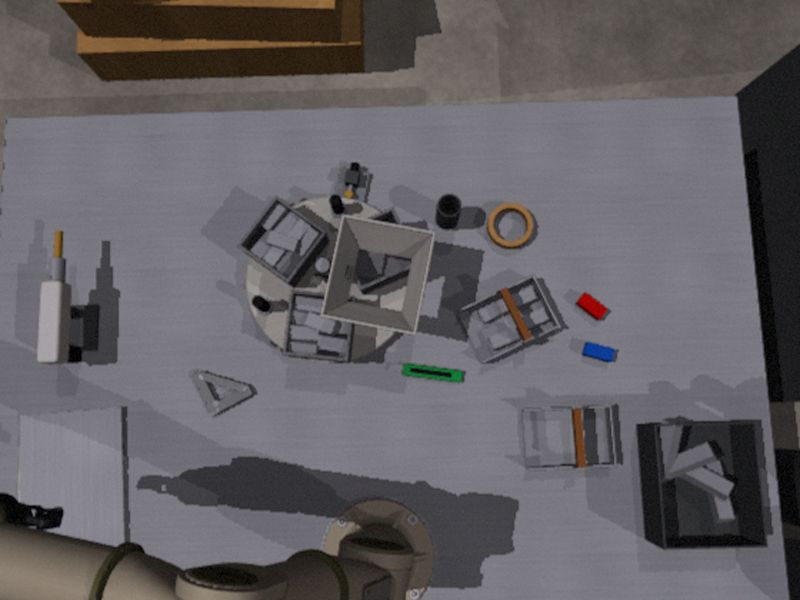

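The scene view (800x600) shows two trays with brown handles. Candidates: (275,345) and (203,270) in scene, which are (515,315) and (580,435) in top. The loaded one at y≈-0.30 m lies farther to the robot's left than the empty-looking one at y≈-0.41 m, so it is the one meant. The carousel is at (470,370) in scene. The post opposite the empty tub is at (262,303) in top. I'll confirm both in one enlarged crop.

Run:
```python
from h import *
np.set_printoptions(precision=3,suppress=True)
b=cv2.imread('pics/t0.png')
c1=cv2.resize(b[185:265,315:415],(400,320),interpolation=cv2.INTER_CUBIC)   # x4
c2=cv2.resize(b[125:265,160:310],(600,560),interpolation=cv2.INTER_CUBIC)[:,:400]
o=np.zeros((560,800,3),np.uint8);o[:320,:400]=c1;o[:,400:]=c2
cv2.imwrite('pics/crop1.png',o)
P={'hop':((200,304),(188,269)),'roll':((305,361),(135,244)),'tub':((266,315),(181,262)),'base':((251,346),(197,231)),'handle1':((242,192),(221,361)),'lip1':((237,228),(236,332))}
for n,(s,t) in P.items(): print(n,tri([('scene',s),('top',t)]))
print('mast',atz('top',(186,225),.175),'postB',atz('top',(141,235),.11),'postA',atz('top',(212,183),.11))
for p in [(216,179)]: print(atz('top',p,.085))
# predicted pixels for model
base=np.array([.592,.093]);yaw=np.radians(-13.5)
```

```text
hop [ 0.572 -0.031  0.214]
roll [0.78  0.045 0.037]
tub [ 0.632 -0.01   0.025]
base [ 0.59   0.096 -0.004]
handle1 [ 0.491 -0.304  0.074]
lip1 [ 0.455 -0.213  0.02 ]
mast [0.588 0.092 0.175] postB [0.74  0.068 0.11 ] postA [0.527 0.225 0.11 ]
[0.519 0.242 0.085]
```

View pics/crop1.png

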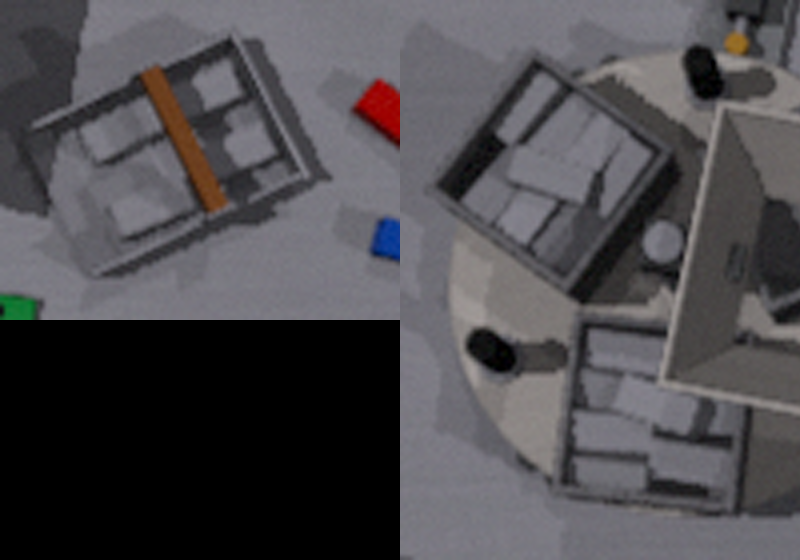

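The left crop shows the loaded tray: brown bar, four grey sections, and the open end with no wall to the lower left. It's the leftmost of the two look-alikes, so that's the tray. The right crop shows the post between the two full tubs at (490,348), which is original pixel (182,212).

Run:
```python
from h import *
np.set_printoptions(precision=3,suppress=True)
b=np.array([.589,.094])
def px(x,y):return (125+y/4,160+(x-400)/4)
for n,L,off in (('L',[(535,50),(675,150),(570,300),(430,190)],0),):
    q=np.mean([atz('top',px(*p),.12) for p in L],0);v=q[:2]-b;print(n,q,np.hypot(*v),np.degrees(np.arctan2(v[1],v[0])))
q=np.mean([atz('top',px(*p),.12) for p in [(580,315),(735,510)]],0);v=q[:2]-b;print('lower',q,np.hypot(*v),np.degrees(np.arctan2(v[1],v[0])))
for p in [(0.632,-.01),(.74,.068),(.523,.2335),(.78,.046),(.566,-.022)]:
    v=np.array(p)-b;print(p,np.hypot(*v),np.degrees(np.arctan2(v[1],v[0])))
o=manip.get_obs();print(o['position'],o['tcp_rot'],o['opening'],o['time_s'],o['force'])
```

```text
L [0.657 0.178 0.12 ] 0.10825887262921098 51.086022075297926
lower [0.475 0.102 0.12 ] 0.11423234473924711 176.0764549750978
(0.632, -0.01) 0.11253888216967504 -67.53678751059283
(0.74, 0.068) 0.15322206107476824 -9.769700050531235
(0.523, 0.2335) 0.15432514377119497 115.31968691030964
(0.78, 0.046) 0.1969390768740425 -14.106804737073096
(0.566, -0.022) 0.11825819210524063 -101.21491468465358
[0.142 0.609 0.253] [-179.996   -0.004  166.837] 1.0010902594664262 1.3 [-0.004  0.177  0.018]
```

Call:
play_rows:
  increments:
    - [[0.026,-0.025,0],[0,0,-3.6],1]
    - [[0.026,-0.025,0],[0,0,-3.6],1]
    - [[0.026,-0.025,0],[0,0,-3.6],1]
    - [[0.026,-0.025,0],[0,0,-3.6],1]
    - [[0.026,-0.025,0],[0,0,-3.6],1]
    - [[0.026,-0.025,0],[0,0,-3.6],1]
    - [[0.026,-0.025,0],[0,0,-3.6],1]
    - [[0.026,-0.025,0],[0,0,-3.6],1]
    - [[0.026,-0.025,0],[0,0,-3.6],1]
    - [[0.026,-0.025,0],[0,0,-3.6],1]
    - [[0.026,-0.025,0],[0,0,-3.6],1]
    - [[0.026,-0.025,0],[0,0,-3.6],1]
    - [[0.026,-0.025,0],[0,0,-3.6],1]
    - [[0.026,-0.025,0],[0,0,-3.6],1]
    - [[0.022,-0.022,0],[0,0,-3.6],1]
    - [[0,0,0],[0,0,0],1]
    - [[0,0,0],[0,0,0],1]

```text
time_s: 3.0
position: [0.5287, 0.2359, 0.2532]
tcp_rot: [-180.0, 0.0, 112.8]
force: [-0.3, 1.0, 0.6]
opening: 1.0
grasp_force: 0.0
```

Run:
```python
from h import *
np.set_printoptions(precision=3,suppress=True)
im=shot('wrist','w1')
print(ray('wrist',(210,280)))
for n,z in dict(grip_post=.085,carousel_base=0,roller_stop=.035,hopper_mouth=.195,empty_tub=.039).items():
    for r in imaging.place_of('wrist',n)[:4]: print(n,round(r['score'],2),np.round(r['pixel']),atz('wrist',r['pixel'],z))
print(manip.get_obs()['time_s'],manip.get_obs()['qpos'])
cv2.imwrite('pics/w1b.png',im)
```

```text
(array([0.499, 0.307, 0.374]), array([ 0.127, -0.269, -0.955]))
grip_post 0.91 [199. 275.] [0.529 0.234 0.085]
carousel_base 0.93 [301. 278.] [0.592 0.092 0.   ]
3.3 [-47.124  16.888  24.998  87.069  -7.248  77.643   1.432]
```

View pics/w1.png

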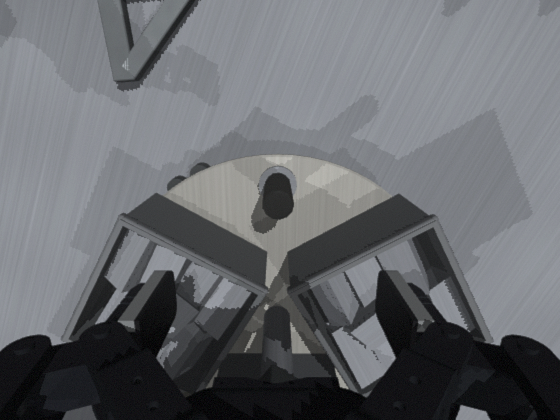

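The wrist view shows the post straight ahead at (277,195), clear of both full tubs, with r = 0.155 m from the mast as specified. Descending onto it and gripping.

Call:
play_rows:
  increments:
    - [[0,-0.001,-0.02],[0,0,0],1]
    - [[0,0,-0.03],[0,0,0],1]
    - [[0,0,-0.03],[0,0,0],1]
    - [[0,0,-0.03],[0,0,0],1]
    - [[0,0,-0.03],[0,0,0],1]
    - [[0,0,-0.018],[0,0,0],1]
    - [[0,0,0],[0,0,0],1]
    - [[0,0,0],[0,0,0],-1]
    - [[0,0,0],[0,0,0],-1]
    - [[0,0,0],[0,0,0],-1]
    - [[0,0,0],[0,0,0],-1]
    - [[0,0,0],[0,0,0],-1]
    - [[0,0,0],[0,0,0],-1]
    - [[0,0,0],[0,0,0],-1]
    - [[0,0,0],[0,0,0],-1]
  newtons: 60

```text
time_s: 4.8
position: [0.5292, 0.2361, 0.0968]
tcp_rot: [179.8, -0.0, 112.9]
force: [-0.8, 0.2, 6.0]
opening: 0.287
grasp_force: 59.2
```

Run:
```python
from h import *
np.set_printoptions(precision=4,suppress=True)
o=manip.get_obs();print(o['position'],o['opening'],o['grasp_force'],o['force'])
c=np.array([.5915,.092]);v=np.array(o['position'][:2])-c;a=np.arctan2(v[1],v[0]);print(np.hypot(*v),np.degrees(a))
d=np.radians(-2.5)
P=[c+.155*np.array([np.cos(a+k*d),np.sin(a+k*d)]) for k in range(17)]
print(np.diff(P,axis=0).round(4).tolist())
```

```text
[0.5292 0.2361 0.0968] 0.2866758119876745 59.221179485321045 [-0.7557  0.1644  6.0034]
0.15700201747681158 113.36615295490054
[[0.0063, 0.0025], [0.0064, 0.0023], [0.0065, 0.002], [0.0065, 0.0017], [0.0066, 0.0014], [0.0067, 0.0011], [0.0067, 0.0008], [0.0067, 0.0005], [0.0068, 0.0002], [0.0068, -0.0], [0.0068, -0.0003], [0.0067, -0.0006], [0.0067, -0.0009], [0.0067, -0.0012], [0.0066, -0.0015], [0.0065, -0.0018]]
```

Call:
play_rows:
  increments:
    - [[0.0063,0.0025,0],[0,0,-2.5],-1]
    - [[0.0064,0.0023,0],[0,0,-2.5],-1]
    - [[0.0065,0.002,0],[0,0,-2.5],-1]
    - [[0.0065,0.0017,0],[0,0,-2.5],-1]
    - [[0.0066,0.0014,0],[0,0,-2.5],-1]
    - [[0.0067,0.0011,0],[0,0,-2.5],-1]
    - [[0.0067,0.0008,0],[0,0,-2.5],-1]
    - [[0.0067,0.0005,0],[0,0,-2.5],-1]
    - [[0.0068,0.0002,0],[0,0,-2.5],-1]
    - [[0.0068,0,0],[0,0,-2.5],-1]
    - [[0.0068,-0.0003,0],[0,0,-2.5],-1]
    - [[0.0067,-0.0006,0],[0,0,-2.5],-1]
    - [[0.0067,-0.0009,0],[0,0,-2.5],-1]
    - [[0.0067,-0.0012,0],[0,0,-2.5],-1]
    - [[0,0,0],[0,0,0],-1]
    - [[0,0,0],[0,0,0],-1]

```text
time_s: 6.4
position: [0.6238, 0.245, 0.0968]
tcp_rot: [179.7, -0.1, 77.8]
force: [8.3, 0.2, -0.3]
opening: 0.288
grasp_force: 60.6
```

Run:
```python
from h import *
np.set_printoptions(precision=4,suppress=True)
o=manip.get_obs();print(o['position'],o['tcp_rot'],o['force'],o['ft_torque'])
c=np.array([.5915,.092]);v=np.array(o['position'][:2])-c;print(np.hypot(*v),np.degrees(np.arctan2(v[1],v[0])))
ims=[]
for n in('scene','top'):
    shot(n,n+'2')
    for t,z in dict(empty_tub=.039,hopper_mouth=.195,roller_stop=.035,carousel_base=0).items():
        for r in imaging.place_of(n,t)[:2]: print(n,t,round(r['score'],2),np.round(r['pixel'],1),atz(n,r['pixel'],z))
a=cv2.imread('pics/scene2.png')[170:350,250:450];b=cv2.imread('pics/top2.png')[110:290,160:360]
cv2.imwrite('pics/c2.png',cv2.resize(np.hstack([a,b]),(800,360),interpolation=cv2.INTER_CUBIC))
```

```text
[0.6238 0.245  0.0968] [179.6996  -0.1208  77.7978] [ 8.3398  0.1913 -0.3452] [ 0.0953 -1.3431  0.0585]
0.15633517294769794 78.07872375030264
scene empty_tub 0.82 [245.5 304.5] [ 0.5684 -0.0192  0.039 ]
scene hopper_mouth 0.97 [200.1 305.2] [ 0.5555 -0.0171  0.195 ]
scene hopper_mouth 0.61 [181.  384.9] [0.555  0.1988 0.195 ]
scene roller_stop 0.58 [306.3 359.7] [0.7808 0.0406 0.035 ]
scene carousel_base 0.77 [251.5 346.1] [0.5952 0.0945 0.    ]
top empty_tub 0.74 [182.5 176.8] [0.6323 0.2589 0.039 ]
top empty_tub 0.68 [200.1 266.9] [ 0.5685 -0.0218  0.039 ]
top hopper_mouth 0.69 [239.8 331.1] [ 0.4247 -0.2019  0.195 ]
top hopper_mouth 0.65 [189.8 267.7] [ 0.57   -0.0302  0.195 ]
top roller_stop 0.9 [135.5 245.3] [0.7795 0.0426 0.035 ]
top roller_stop 0.57 [217.8 342.4] [ 0.5073 -0.2535  0.035 ]
top carousel_base 0.58 [195.5 234.1] [0.5933 0.0839 0.    ]
```

View pics/c2.png

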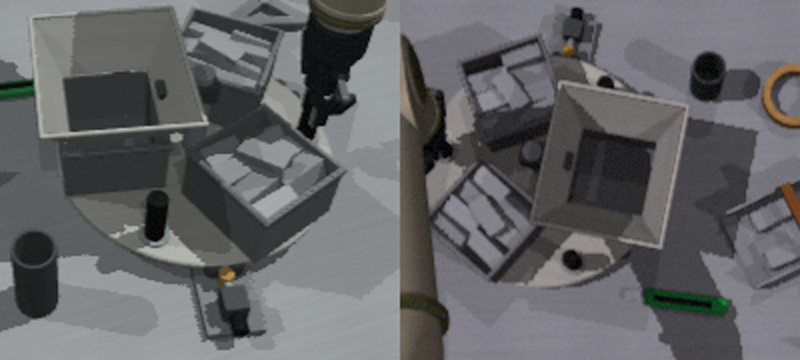

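The crop shows the tub nearly square under the hopper throat, with the roller at the rim. The force (+x) already pulls clockwise, so the lug is past the roller. I'll nudge it a little and let go.

Call:
play_rows:
  increments:
    - [[0.003,-0.0006,0],[0,0,-1],-1]
    - [[0,0,0],[0,0,0],-1]
    - [[0,0,0],[0,0,0],1]
    - [[0,0,0],[0,0,0],1]
    - [[0,0,0],[0,0,0],1]
    - [[0,0,0],[0,0,0],1]
    - [[0,0,0],[0,0,0],1]
    - [[0,0,0],[0,0,0],1]
    - [[0,0,0.04],[0,0,0],1]
    - [[0,0,0.04],[0,0,0],1]
    - [[0,0,0.04],[0,0,0],1]
    - [[0,0,0.04],[0,0,0],1]
    - [[0,0,0],[0,0,0],1]

```text
time_s: 8.2
position: [0.6267, 0.2447, 0.2625]
tcp_rot: [179.5, -0.4, 76.8]
force: [-0.2, -0.4, 0.4]
opening: 0.998
grasp_force: 0.0
```

Run:
```python
from h import *
np.set_printoptions(precision=4,suppress=True)
o=manip.get_obs();print(o['position'],o['tcp_rot'],o['force'],o['opening'],o['qpos'])
for n,z in dict(wrist=1,scene=1,top=1).items():
    shot(n,n+'3')
    for t,z in dict(empty_tub=.039,grip_post=.085,hopper_mouth=.195,carousel_base=0).items():
        for r in imaging.place_of(n,t)[:1]: print(n,t,round(r['score'],2),np.round(r['pixel'],1),atz(n,r['pixel'],z))
    if n!='wrist':
      for t,z in dict(tray_handle=.075,tray_lip=.009).items():
        for r in imaging.place_of(n,t)[:3]: print(n,t,round(r['score'],2),np.round(r['pixel'],1),atz(n,r['pixel'],z))
```

```text
[0.6267 0.2447 0.2625] [179.5087  -0.3605  76.8317] [-0.2092 -0.3603  0.402 ] 0.9979109918756873 [-44.6688  29.95    32.7703  70.6592 -15.8742  83.1331 -26.9103]
wrist grip_post 0.91 [196.7 273. ] [0.6215 0.2424 0.085 ]
wrist carousel_base 0.7 [299.  276.1] [0.5881 0.0914 0.    ]
scene empty_tub 0.91 [247.6 305.3] [ 0.5759 -0.0197  0.039 ]
scene grip_post 0.92 [228.3 405.1] [0.6333 0.2362 0.085 ]
scene carousel_base 0.72 [253.9 345.2] [0.6021 0.0886 0.    ]
scene tray_handle 0.63 [241.7 195. ] [ 0.4933 -0.2958  0.075 ]
scene tray_handle 0.59 [189.6 140.4] [ 0.2384 -0.4177  0.075 ]
scene tray_handle 0.18 [325.2 210.2] [ 0.7412 -0.3026  0.075 ]
scene tray_lip 0.65 [198.  180.9] [ 0.2396 -0.3105  0.009 ]
scene tray_lip 0.61 [237.9 222.9] [ 0.4451 -0.2195  0.009 ]
top empty_tub 0.92 [201.9 267.4] [ 0.5628 -0.0232  0.039 ]
top grip_post 0.97 [183.8 177.2] [0.6182 0.2479 0.085 ]
top hopper_mouth 0.81 [188.9 268.5] [ 0.5725 -0.0325  0.195 ]
top carousel_base 0.76 [199.3 229.6] [0.5814 0.0983 0.    ]
top tray_handle 0.95 [306.2 402.7] [ 0.2362 -0.4134  0.075 ]
top tray_handle 0.69 [218.5 358.4] [ 0.4983 -0.297   0.075 ]
top tray_lip 0.96 [307.3 366.1] [ 0.2334 -0.3163  0.009 ]
top tray_lip 0.83 [238.7 333.5] [ 0.4459 -0.2258  0.009 ]
top tray_lip 0.2 [207.6 365. ] [ 0.5413 -0.3288  0.009 ]
```

Call:
play_rows:
  increments:
    - [[-0.0096,-0.039,0],[0,0,-3.7],1]
    - [[-0.0096,-0.039,0],[0,0,-3.7],1]
    - [[-0.0096,-0.039,0],[0,0,-3.7],1]
    - [[-0.0096,-0.039,0],[0,0,-3.7],1]
    - [[-0.0096,-0.039,0],[0,0,-3.7],1]
    - [[-0.0096,-0.039,0],[0,0,-3.7],1]
    - [[-0.0096,-0.039,0],[0,0,-3.7],1]
    - [[-0.0096,-0.039,0],[0,0,-3.7],1]
    - [[-0.0096,-0.039,0],[0,0,-3.7],1]
    - [[-0.0096,-0.039,0],[0,0,-3.7],1]
    - [[-0.0096,-0.039,0],[0,0,-3.7],1]
    - [[-0.0096,-0.039,0],[0,0,-3.7],1]
    - [[-0.0096,-0.039,0],[0,0,-3.7],1]
    - [[-0.0096,-0.039,0],[0,0,-3.7],1]
    - [[0,0,0],[0,0,0],1]
    - [[0,0,0],[0,0,0],1]

```text
time_s: 10.75
position: [0.4891, -0.3029, 0.2554]
tcp_rot: [180.0, 0.0, 24.9]
force: [0.2, -0.1, 0.4]
opening: 0.997
grasp_force: 0.0
```

Run:
```python
from h import *
np.set_printoptions(precision=4,suppress=True)
o=manip.get_obs();print(o['position'],o['tcp_rot'],o['qpos'])
shot('wrist','w4')
for t,z in dict(tray_handle=.075,tray_lip=.009,tube1_centre=.018).items():
    for r in imaging.place_of('wrist',t)[:4]: print(t,round(r['score'],2),np.round(r['pixel'],1),atz('wrist',r['pixel'],z))
# bar segmentation: brown
im=cv2.imread('pics/w4.png');hsv=cv2.cvtColor(im,cv2.COLOR_BGR2HSV)
m=cv2.inRange(hsv,(5,110,50),(20,255,255));n,l,s,ce=cv2.connectedComponentsWithStats(m)
for i in range(1,n):
    if s[i,4]>300:
        ys,xs=np.where(l==i);(cx,cy),wh,an=cv2.minAreaRect(np.c_[xs,ys].astype(np.float32));bx=cv2.boxPoints(((cx,cy),wh,an))
        print(s[i],(cx,cy),wh,an);W=[atz('wrist',(p[1],p[0]),.086) for p in bx];print(np.array(W),atz('wrist',(cy,cx),.086))
shot('top','top4')
```

```text
[ 0.4891 -0.3029  0.2554] [179.9843   0.0003  24.8724] [-12.2281  21.5968  54.0848  88.2834 -17.6621  79.1519 -21.8482]
tray_handle 0.85 [188.5 276.5] [ 0.4932 -0.3001  0.075 ]
tray_lip 0.67 [357.  200.9] [ 0.2354 -0.3134  0.009 ]
tray_lip 0.66 [171.4 185.6] [ 0.4543 -0.2095  0.009 ]
tray_lip 0.6 [186.3 277.2] [ 0.4815 -0.3063  0.009 ]
tube1_centre 0.98 [192.7 311.2] [ 0.4926 -0.3413  0.018 ]
tube1_centre 0.92 [218.9 429.1] [ 0.5213 -0.4722  0.018 ]
tube1_centre 0.71 [295.  387.6] [ 0.4198 -0.4796  0.018 ]
[ 327    0  102   35 1766] (377.5, 17.0) (34.0, 101.0) 90.0
[[ 0.6422 -0.2711  0.086 ]
 [ 0.6741 -0.3391  0.086 ]
 [ 0.6547 -0.3515  0.086 ]
 [ 0.6219 -0.2817  0.086 ]] [ 0.6483 -0.3108  0.086 ]
[ 268  119   20  131 2272] (277.1810302734375, 184.0098876953125) (18.21548080444336, 130.2327117919922) 0.8303154110908508
[[ 0.4407 -0.3149  0.086 ]
 [ 0.5462 -0.268   0.086 ]
 [ 0.5524 -0.2815  0.086 ]
 [ 0.4475 -0.3301  0.086 ]] [ 0.4997 -0.2973  0.086 ]
```

View pics/w4.png

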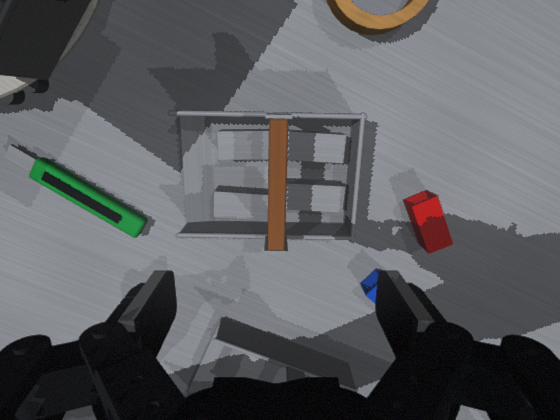

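The wrist view shows the loaded tray, with its bar from (277,119) to (277,250) at about 24.5°. The four sections lie in pairs, the open end is on the left, and the knife, tape and blue/red decoys are clear. Grasping the bar.

Call:
play_rows:
  increments:
    - [[0.007,0.004,0],[0,0,0],1]
    - [[0,0,-0.03],[0,0,0],1]
    - [[0,0,-0.03],[0,0,0],1]
    - [[0,0,-0.03],[0,0,0],1]
    - [[0,0,-0.03],[0,0,0],1]
    - [[0,0,-0.03],[0,0,0],1]
    - [[0,0,-0.028],[0,0,0],1]
    - [[0,0,0],[0,0,0],1]
    - [[0,0,0],[0,0,0],-1]
    - [[0,0,0],[0,0,0],-1]
    - [[0,0,0],[0,0,0],-1]
    - [[0,0,0],[0,0,0],-1]
    - [[0,0,0],[0,0,0],-1]
    - [[0,0,0],[0,0,0],-1]
    - [[0,0,0],[0,0,0],-1]
    - [[0,0,0],[0,0,0],-1]
    - [[0,0,0],[0,0,0],-1]
    - [[0,0,0],[0,0,0],-1]
  newtons: 110

```text
time_s: 12.8
position: [0.4976, -0.2982, 0.0787]
tcp_rot: [179.9, -0.1, 25.0]
force: [-0.0, -0.2, 6.8]
opening: 0.17
grasp_force: 108.1
```

Call:
play_rows:
  increments:
    - [[0,0,0.005],[0,0,0],-1]
    - [[0,0,0.01],[0,0,0],-1]
    - [[0,0,0.01],[0,0,0],-1]
    - [[0,0,0.01],[0,0,0],-1]
    - [[0,0,0.005],[0,0,0],-1]
    - [[0,0,0],[0,0,0],-1]
    - [[0,0,0],[0,0,0],-1]
    - [[0,0,0],[0,0,0],-1]

```text
time_s: 13.6
position: [0.4966, -0.2972, 0.1168]
tcp_rot: [-180.0, 0.0, 25.0]
force: [0.1, -0.2, -7.0]
opening: 0.169
grasp_force: 107.5
```

Run:
```python
from h import *
np.set_printoptions(precision=4,suppress=True)
o=manip.get_obs();print(o['position'],o['tcp_rot'],o['qpos'],o['force'],o['ft_torque'],o['opening'],o['grasp_force'])
shot('wrist','w5');a=shot('scene','s5')
cv2.imwrite('pics/c5.png',np.hstack([cv2.imread('pics/w5.png')[::,:][60:360,100:460],cv2.resize(a[170:340,120:320],(360,300))]))
for r in imaging.place_of('scene','tray_lip')[:3]+imaging.place_of('scene','tray_handle')[:2]:print(r, atz('scene',r['pixel'],.049))
```

```text
[ 0.4966 -0.2972  0.1168] [-179.9552    0.025    25.042 ] [ -9.3702  29.2772  49.4823  97.8423 -24.3571  64.3437 -17.6319] [ 0.1334 -0.1861 -6.9573] [0.0533 0.0269 0.0386] 0.16876838639226965 107.4653434753418
{'pixel': [230.0, 226.8], 'score': 0.86} [ 0.4558 -0.206   0.049 ]
{'pixel': [195.8, 181.4], 'score': 0.69} [ 0.2756 -0.3062  0.049 ]
{'pixel': [263.9, 188.6], 'score': 0.2} [ 0.5387 -0.3239  0.049 ]
{'pixel': [233.6, 192.0], 'score': 0.94} [ 0.4381 -0.2995  0.049 ]
{'pixel': [188.4, 140.3], 'score': 0.74} [ 0.2007 -0.4223  0.049 ]
```

View pics/c5.png

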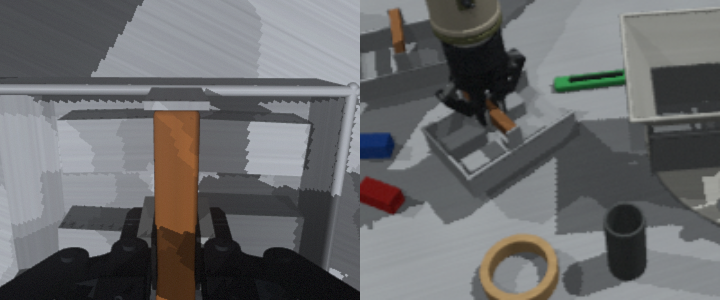

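The grasp is good: the tray hangs level in the crop, with the four sections under the bar. Next I lift it clear, then carry it round to the far side of the hopper with the pouring end toward the robot.

Call:
play_rows:
  increments:
    - [[0,0,0.01],[0,0,0],-1]
    - [[0,0,0.02],[0,0,0],-1]
    - [[0,0,0.03],[0,0,0],-1]
    - [[0,0,0.035],[0,0,0],-1]
    - [[0,0,0.035],[0,0,0],-1]
    - [[0,0,0.03],[0,0,0],-1]
    - [[0,0,0.02],[0,0,0],-1]
    - [[0,0,0.01],[0,0,0],-1]
    - [[0.003,0.004,0],[0,0,1],-1]
    - [[0.006,0.008,0],[0,0,2],-1]
    - [[0.009,0.012,0],[0,0,3],-1]
    - [[0.0125,0.016,0],[0,0,3.5],-1]
    - [[0.0125,0.016,0],[0,0,3.5],-1]
    - [[0.0125,0.016,0],[0,0,3.5],-1]
    - [[0.0125,0.016,0],[0,0,3.5],-1]
    - [[0.0125,0.016,0],[0,0,3.5],-1]
    - [[0.0125,0.016,0],[0,0,3.5],-1]
    - [[0.0125,0.016,0],[0,0,3.5],-1]
    - [[0.0125,0.016,0],[0,0,3.5],-1]
    - [[0.0125,0.016,0],[0,0,3.5],-1]

```text
time_s: 15.8
position: [0.6283, -0.1281, 0.3071]
tcp_rot: [-180.0, 0.0, 62.8]
force: [0.8, -0.4, -5.9]
opening: 0.169
grasp_force: 107.8
```

Call:
play_rows:
  increments:
    - [[0.0125,0.016,0],[0,0,3.5],-1]
    - [[0.0125,0.016,0],[0,0,3.5],-1]
    - [[0.0125,0.016,0],[0,0,3],-1]
    - [[0.0125,0.016,0],[0,0,2],-1]
    - [[0.007,0.009,0],[0,0,2],-1]
    - [[0.003,0.004,0],[0,0,0],-1]
    - [[0,0,0],[0,0,0],-1]
    - [[0,0,0],[0,0,0],-1]

```text
time_s: 16.6
position: [0.6869, -0.0538, 0.3074]
tcp_rot: [-180.0, 0.0, 76.4]
force: [0.6, -0.1, -6.1]
opening: 0.169
grasp_force: 107.8
```

Run:
```python
from h import *
np.set_printoptions(precision=4,suppress=True)
o=manip.get_obs();print(o['position'],o['tcp_rot'],o['qpos'],o['force'],o['opening'],o['grasp_force'])
a=shot('scene','s6');b=shot('top','t6')
cv2.imwrite('pics/c6.png',np.hstack([cv2.resize(a[100:340,200:460],(390,360)),cv2.resize(b[100:290,170:370],(379,360))]))
for c in('scene','top'):
  for t,z in dict(hopper_mouth=.195,tray_lip=.23,empty_tub=.039).items():
    for r in imaging.place_of(c,t)[:1]:print(c,t,r, atz(c,r['pixel'],z))
```

```text
[ 0.6869 -0.0538  0.3074] [-179.9948    0.0488   76.4304] [-19.4959  33.2615  38.135   61.7359 -19.7505  90.9219  -0.111 ] [ 0.5566 -0.0686 -6.0582] 0.1693110174817571 107.83169031143188
scene hopper_mouth {'pixel': [199.9, 304.4], 'score': 0.84} [ 0.5542 -0.0187  0.195 ]
scene tray_lip {'pixel': [195.8, 181.8], 'score': 0.83} [ 0.4826 -0.299   0.23  ]
top hopper_mouth {'pixel': [136.8, 275.3], 'score': 0.21} [ 0.7233 -0.0552  0.195 ]
top tray_lip {'pixel': [183.5, 270.2], 'score': 0.97} [ 0.5804 -0.0386  0.23  ]
top empty_tub {'pixel': [201.2, 265.4], 'score': 0.64} [ 0.5652 -0.017   0.039 ]
```

View pics/c6.png

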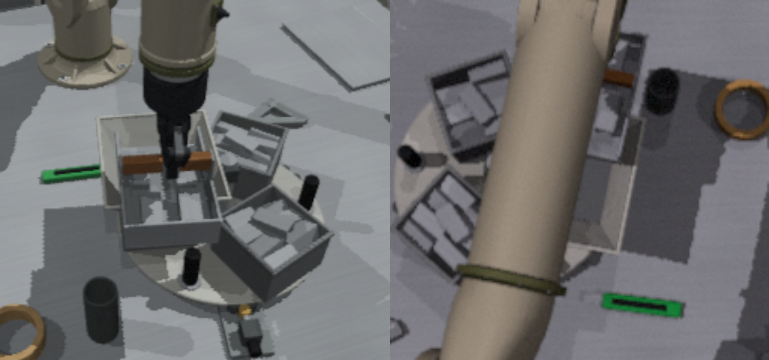

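The tray is level over the hopper, lip about 25 mm behind its centre. The tub still stands at the stop. Computing the pouring arc about the lip.

Run:
```python
import numpy as np
f=np.array([np.cos(np.radians(166.4)),np.sin(np.radians(166.4))])
th=list(range(0,19,3))+list(range(19,33))+list(range(34,55,2))
P=[]
for t in th:
    r=np.radians(t);fw=-.0255-.1*np.cos(r)+.0697*np.sin(r)
    lz=.237-.012*min(t,18)/18-.03*np.clip((t-18)/20,0,1)
    P.append([*(f*fw),lz+.1*np.sin(r)+.0697*np.cos(r)])
for t,d in zip(th[1:],np.diff(P,axis=0).round(4)): print(t,d.tolist())
for s in (1,2,3): print(s,(-s*f[1]).round(3),(s*f[0]).round(3))
```

```text
3 [-0.0037, 0.0009, 0.0031]
6 [-0.0039, 0.001, 0.0029]
9 [-0.0042, 0.001, 0.0027]
12 [-0.0044, 0.0011, 0.0025]
15 [-0.0046, 0.0011, 0.0022]
18 [-0.0048, 0.0012, 0.002]
19 [-0.0017, 0.0004, -0.0002]
20 [-0.0017, 0.0004, -0.0003]
21 [-0.0017, 0.0004, -0.0003]
22 [-0.0017, 0.0004, -0.0003]
23 [-0.0017, 0.0004, -0.0004]
24 [-0.0018, 0.0004, -0.0004]
25 [-0.0018, 0.0004, -0.0004]
26 [-0.0018, 0.0004, -0.0004]
27 [-0.0018, 0.0004, -0.0005]
28 [-0.0018, 0.0004, -0.0005]
29 [-0.0018, 0.0004, -0.0005]
30 [-0.0019, 0.0005, -0.0006]
31 [-0.0019, 0.0005, -0.0006]
32 [-0.0019, 0.0005, -0.0006]
34 [-0.0038, 0.0009, -0.0014]
36 [-0.0039, 0.0009, -0.0015]
38 [-0.0039, 0.001, -0.0017]
40 [-0.004, 0.001, 0.0012]
42 [-0.004, 0.001, 0.001]
44 [-0.004, 0.001, 0.0009]
46 [-0.0041, 0.001, 0.0007]
48 [-0.0041, 0.001, 0.0006]
50 [-0.0041, 0.001, 0.0005]
52 [-0.0041, 0.001, 0.0003]
54 [-0.0041, 0.001, 0.0002]
1 -0.235 -0.972
2 -0.47 -1.944
3 -0.705 -2.916
```

Call:
play_rows:
  increments:
    - [[-0.0037,0.0009,0.0031],[-0.705,-2.916,0],-1]
    - [[-0.0039,0.001,0.0029],[-0.705,-2.916,0],-1]
    - [[-0.0042,0.001,0.0027],[-0.705,-2.916,0],-1]
    - [[-0.0044,0.0011,0.0025],[-0.705,-2.916,0],-1]
    - [[-0.0046,0.0011,0.0022],[-0.705,-2.916,0],-1]
    - [[-0.0048,0.0012,0.002],[-0.705,-2.916,0],-1]
    - [[-0.0017,0.0004,-0.0002],[-0.235,-0.972,0],-1]
    - [[-0.0017,0.0004,-0.0003],[-0.235,-0.972,0],-1]
    - [[-0.0017,0.0004,-0.0003],[-0.235,-0.972,0],-1]
    - [[-0.0017,0.0004,-0.0003],[-0.235,-0.972,0],-1]
    - [[-0.0017,0.0004,-0.0004],[-0.235,-0.972,0],-1]
    - [[-0.0018,0.0004,-0.0004],[-0.235,-0.972,0],-1]
    - [[-0.0018,0.0004,-0.0004],[-0.235,-0.972,0],-1]
    - [[-0.0018,0.0004,-0.0004],[-0.235,-0.972,0],-1]
    - [[-0.0018,0.0004,-0.0005],[-0.235,-0.972,0],-1]
    - [[-0.0018,0.0004,-0.0005],[-0.235,-0.972,0],-1]
    - [[-0.0018,0.0004,-0.0005],[-0.235,-0.972,0],-1]
    - [[-0.0019,0.0005,-0.0006],[-0.235,-0.972,0],-1]
    - [[-0.0019,0.0005,-0.0006],[-0.235,-0.972,0],-1]
    - [[-0.0019,0.0005,-0.0006],[-0.235,-0.972,0],-1]

```text
time_s: 19.0
position: [0.6369, -0.0403, 0.3173]
tcp_rot: [147.9, 0.0, 76.5]
force: [-0.3, 0.4, -2.8]
opening: 0.166
grasp_force: 108.5
```

Call:
play_rows:
  increments:
    - [[-0.0038,0.0009,-0.0014],[-0.47,-1.944,0],-1]
    - [[-0.0039,0.0009,-0.0015],[-0.47,-1.944,0],-1]
    - [[-0.0039,0.001,-0.0017],[-0.47,-1.944,0],-1]
    - [[-0.004,0.001,0.0012],[-0.47,-1.944,0],-1]
    - [[-0.004,0.001,0.001],[-0.47,-1.944,0],-1]
    - [[-0.004,0.001,0.0009],[-0.47,-1.944,0],-1]
    - [[-0.0041,0.001,0.0007],[-0.47,-1.944,0],-1]
    - [[-0.0041,0.001,0.0006],[-0.47,-1.944,0],-1]
    - [[-0.0041,0.001,0.0005],[-0.47,-1.944,0],-1]
    - [[-0.0041,0.001,0.0003],[-0.47,-1.944,0],-1]
    - [[0,0,0],[0,0,0],-1]
    - [[0,0,0],[0,0,0],-1]
    - [[0,0,0],[0,0,0],-1]
    - [[0,0,0],[0,0,0],-1]
    - [[0,0,0],[0,0,0],-1]

```text
time_s: 20.5
position: [0.597, -0.0304, 0.3175]
tcp_rot: [128.0, 0.1, 76.5]
force: [-0.5, 0.2, -2.6]
opening: 0.167
grasp_force: 108.7
```

Run:
```python
from h import *
np.set_printoptions(precision=4,suppress=True)
o=manip.get_obs();print(o['position'],o['tcp_rot'],o['qpos'],o['force'],o['opening'],o['grasp_force'])
a=shot('scene','s7')
b=shot('wrist','w7')
cv2.imwrite('pics/c7.png',np.hstack([cv2.resize(a[100:340,200:460],(390,360)),cv2.resize(b,(400,360))]))
```

```text
[ 0.597  -0.0304  0.3175] [127.9985   0.0844  76.494 ] [-35.0839 -13.519   21.1379 124.1723  55.792   30.6171 -65.7599] [-0.4591  0.2267 -2.6001] 0.16660626701220566 108.6574387550354
```

View pics/c7.png

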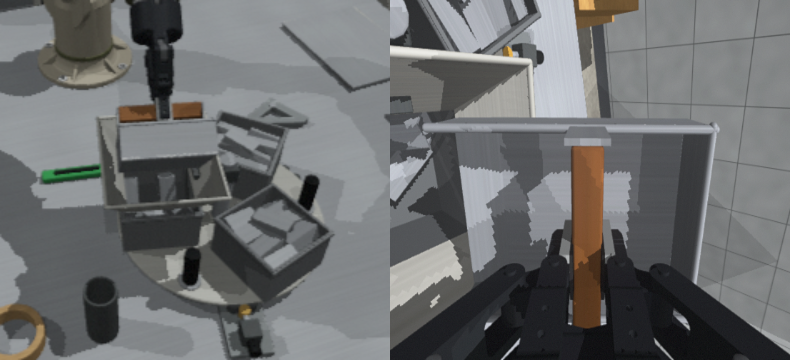

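The wrist view shows the tray empty. The load fell by 3.5 N, which matches four sections. Levelling out and going back to the tray's old spot.

Call:
play_rows:
  increments:
    - [[0.007,-0.0018,0.006],[0.94,3.888,0],-1]
    - [[0.007,-0.0018,0.006],[0.94,3.888,0],-1]
    - [[0.007,-0.0018,0.006],[0.94,3.888,0],-1]
    - [[0.007,-0.0018,0.006],[0.94,3.888,0],-1]
    - [[0.007,-0.0018,0.006],[0.94,3.888,0],-1]
    - [[0.007,-0.0018,0.006],[0.94,3.888,0],-1]
    - [[0.007,-0.0018,0],[0.94,3.888,0],-1]
    - [[0.007,-0.0018,0],[0.94,3.888,0],-1]
    - [[0.007,-0.0018,0],[0.94,3.888,0],-1]
    - [[0.007,-0.0018,0],[0.94,3.888,0],-1]
    - [[0.007,-0.0018,0],[0.94,3.888,0],-1]
    - [[0.007,-0.0018,0],[0.94,3.888,0],-1]
    - [[0.007,-0.0018,0],[0.94,3.888,0],-1]
    - [[0,0,0],[0,0,0],-1]
    - [[0,0,0],[0,0,0],-1]

```text
time_s: 22.1
position: [0.6883, -0.0544, 0.3522]
tcp_rot: [180.0, 0.1, 76.5]
force: [0.1, -0.1, -2.0]
opening: 0.166
grasp_force: 108.5
```

Call:
play_rows:
  increments:
    - [[-0.0125,-0.016,0],[0,0,-3.4],-1]
    - [[-0.0125,-0.016,0],[0,0,-3.4],-1]
    - [[-0.0125,-0.016,0],[0,0,-3.4],-1]
    - [[-0.0125,-0.016,0],[0,0,-3.4],-1]
    - [[-0.0125,-0.016,0],[0,0,-3.4],-1]
    - [[-0.0125,-0.016,0],[0,0,-3.4],-1]
    - [[-0.0125,-0.016,0],[0,0,-3.4],-1]
    - [[-0.0125,-0.016,0],[0,0,-3.4],-1]
    - [[-0.0125,-0.016,0],[0,0,-3.4],-1]
    - [[-0.0125,-0.016,0],[0,0,-3.4],-1]
    - [[-0.0125,-0.016,0],[0,0,-3.4],-1]
    - [[-0.0125,-0.016,0],[0,0,-3.4],-1]
    - [[-0.0125,-0.016,0],[0,0,-3.4],-1]
    - [[-0.0125,-0.016,0],[0,0,-3.4],-1]
    - [[-0.0125,-0.016,0],[0,0,-3.4],-1]
    - [[0,0,0],[0,0,0],-1]
    - [[0,0,0],[0,0,0],-1]

```text
time_s: 23.8
position: [0.4998, -0.2946, 0.3534]
tcp_rot: [-180.0, -0.0, 25.4]
force: [-0.1, 1.0, -2.4]
opening: 0.163
grasp_force: 108.6
```

Run:
```python
from h import *
np.set_printoptions(precision=4,suppress=True)
o=manip.get_obs();print(o['time_s'],o['position'],o['tcp_rot'],o['qpos'],o['force'],o['opening'],o['grasp_force'])
a=shot('scene','s8')
b=shot('top','t8')
cv2.imwrite('pics/c8.png',np.hstack([cv2.resize(a[170:270,250:370],(400,400),interpolation=cv2.INTER_CUBIC),cv2.resize(b[145:245,220:320],(400,400),interpolation=cv2.INTER_CUBIC)]))
for c in('scene','top'):
    for r in imaging.place_of(c,'tube1_centre'):
        if abs(atz(c,r['pixel'],.06)[:2]-[.566,-.02]).max()<.15: print(c,r,atz(c,r['pixel'],.06))
    for r in imaging.place_of(c,'empty_tub')[:2]:print(c,r,atz(c,r['pixel'],.039))
```

```text
23.8 [ 0.4998 -0.2946  0.3534] [-179.9999   -0.0231   25.4307] [-13.5137  21.0093  57.1987  77.0052 -17.5642  91.1753 -23.0783] [-0.1063  0.9529 -2.4295] 0.16320172100688876 108.62057447433472
scene {'pixel': [247.2, 306.9], 'score': 0.58} [ 0.592  -0.0219  0.06  ]
scene {'pixel': [247.4, 304.8], 'score': 0.7} [ 0.5748 -0.0207  0.039 ]
top {'pixel': [202.4, 265.1], 'score': 0.96} [ 0.5614 -0.016   0.039 ]
```

View pics/c8.png

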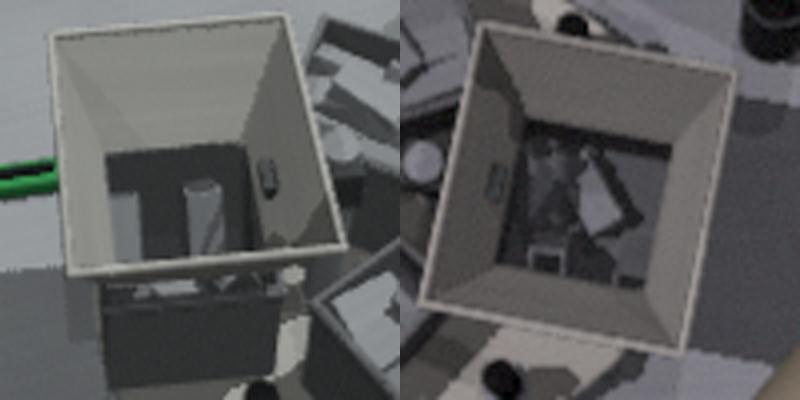

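The crop shows all four sections in the tub through the throat: two standing at (545,258) and (630,280) in the right half, and two lying at (600,195) and (550,180). Nothing is stuck on the funnel walls. Setting the tray down.

Call:
play_rows:
  increments:
    - [[0,0,-0.03],[0,0,0],-1]
    - [[0,0,-0.04],[0,0,0],-1]
    - [[0,0,-0.04],[0,0,0],-1]
    - [[0,0,-0.04],[0,0,0],-1]
    - [[0,0,-0.04],[0,0,0],-1]
    - [[0,0,-0.03],[0,0,0],-1]
    - [[0,0,-0.02],[0,0,0],-1]
    - [[0,0,-0.015],[0,0,0],-1]
    - [[0,0,-0.01],[0,0,0],-1]
    - [[0,0,-0.005],[0,0,0],-1]
    - [[0,0,-0.002],[0,0,0],-1]
    - [[0,0,0],[0,0,0],-1]
    - [[0,0,0],[0,0,0],-1]

```text
time_s: 25.4
position: [0.5007, -0.2943, 0.0821]
tcp_rot: [179.9, -0.1, 25.5]
force: [-0.4, 0.5, -3.0]
opening: 0.167
grasp_force: 108.5
```

Call:
play_rows:
  increments:
    - [[0,0,-0.002],[0,0,0],-1]
    - [[0,0,-0.0015],[0,0,0],-1]
    - [[0,0,0],[0,0,0],-1]
    - [[0,0,0],[0,0,0],-1]

```text
time_s: 25.8
position: [0.5005, -0.2941, 0.0787]
tcp_rot: [180.0, -0.1, 25.5]
force: [-2.0, 1.6, 5.1]
opening: 0.166
grasp_force: 109.7
```

Touching down: the force rose to +5 N. Releasing and backing off.

Call:
play_rows:
  increments:
    - [[0,0,0],[0,0,0],1]
    - [[0,0,0],[0,0,0],1]
    - [[0,0,0],[0,0,0],1]
    - [[0,0,0],[0,0,0],1]
    - [[0,0,0],[0,0,0],1]
    - [[0,0,0],[0,0,0],1]
    - [[0,0,0],[0,0,0],1]
    - [[0,0,0],[0,0,0],1]
    - [[0,0,0.02],[0,0,0],1]
    - [[0,0,0.04],[0,0,0],1]
    - [[0,0,0.04],[0,0,0],1]
    - [[0,0,0.04],[0,0,0],1]
    - [[0,0,0.03],[0,0,0],1]
    - [[0,0,0],[0,0,0],1]
    - [[0,0,0],[0,0,0],1]
    - [[0,0,0],[0,0,0],1]

```text
time_s: 27.4
position: [0.4998, -0.2934, 0.2466]
tcp_rot: [-179.9, 0.1, 25.5]
force: [0.4, -0.2, 0.1]
opening: 0.999
grasp_force: 0.0
```

Run:
```python
from h import *
np.set_printoptions(precision=4,suppress=True)
o=manip.get_obs();print(o['time_s'],o['position'],o['force'],o['opening'])
a=shot('scene','s9');cv2.imwrite('pics/s9b.png',cv2.resize(a,(800,600)))
for c in('scene',):
    for t,z in dict(tray_handle=.075,tray_lip=.009,grip_post=.085,empty_tub=.039).items():
        for r in imaging.place_of(c,t)[:1]:print(c,t,r,atz(c,r['pixel'],z))
```

```text
27.4 [ 0.4998 -0.2934  0.2466] [ 0.3797 -0.2494  0.1279] 0.9987967896815458
scene tray_handle {'pixel': [187.8, 140.5], 'score': 0.83} [ 0.2302 -0.4169  0.075 ]
scene tray_lip {'pixel': [196.6, 180.8], 'score': 0.8} [ 0.233  -0.3099  0.009 ]
scene grip_post {'pixel': [227.2, 403.4], 'score': 0.89} [0.6285 0.234  0.085 ]
scene empty_tub {'pixel': [247.7, 304.1], 'score': 0.78} [ 0.5752 -0.0228  0.039 ]
```

View pics/s9b.png

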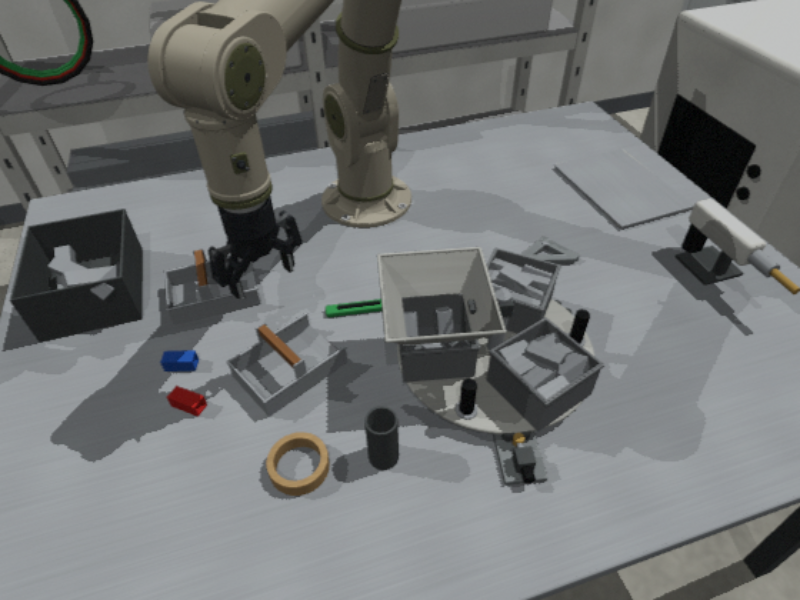

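The final view shows the tray upright and empty at (285,360), the gripper clear of it, the tub square under the hopper at (440,310) and the bystanders where they were. Handing in.

```bash
python3 -c "
from plant import manip
print(manip.sign_off())"
```

```text
the job is handed in; nothing more can be done
None
```

I handed the job in at about 27 s of the 72 s allowed: the carousel is turned to the stop, all four tube sections are in the tub, the empty tray is upright on the bench and the bystanders are where they were, all judged from camera views and force readings because the sign-off gave no verdict.

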